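# Set a fixture gap with a gauge blade

### The arm

A 6-joint arm with a two-finger parallel gripper is mounted at the origin on the work surface. World frame = base frame: x ahead of the robot, y to its left, z up, the work surface at z = 0. Lengths are in mm, angles in rad, forces in N, time in s.
With the tool pointing down it reaches from about 350 to 775 mm from the base axis. Payload 7.3 kg.
Tool frame: the origin (TCP) lies at the very end of the fingers, on their centre line; the grasp point (between the pads) lies 19 mm behind it; z points along the fingers, y is the line along which they close (so a half turn about z gives the same grasp; the last joint's range is limited). The gripper opens to 92 mm and grips with 3 to 60 N. Pads are 19 mm wide; open, the fingers measure 130 mm over their backs; the gripper's body (75 mm by 190 mm) begins 47 mm behind the grasp point.
Start: joints at [-1.405, 0.342, 1.524, -0, 1.275, -0.146], TCP at [161.078, -499.699, 226.741] pointing down, gripper open.
Joint ranges: [-2.53, 2.53], [-0.77, 2.02], [0.04, 2.7], [-1, 4.14], [0.28, 2.66], [-3.11, 3.11]. Speed limits (rad/s): [2.57, 2.57, 3.14, 3.14, 3.14, 3.14].

### API

Orientations are given as [roll, pitch, yaw] about the fixed x, y, z axes, in that order (R = Rz(yaw) Ry(pitch) Rx(roll)).
In Python, from plant import get_obs, optics, ticket, finder gives the robot as it stands.
- The arm moves only by the tool send_rows, never from a script. Its arguments are lists of equal length, an entry for each row: "offset": the shift along the tool's x, y, z scaled (see below), a list of three; "delta_rot": the turn, a rotation vector about the tool's x, y, z scaled (see below), a list of three. In form: {"offset": [[dx, dy, dz], ...], "delta_rot": [[rx, ry, rz], ...]}. A call has 1 to 8 rows; each row is the pose to reach, as a shift and turn from the pose commanded when the call began, along the tool's axes at that moment, turning the shorter way round; what a row does not reach only later rows make up. The controller multiplies each number of a shift by 120 mm and each number of a turn by 360 degrees. A row lasts 1/8 s, in which the tool goes at most 62.5 mm and 10.7 degrees, less where a joint would pass 70% of its speed; a pose out of reach is approached as far as the arm can. A call with a number of a shift or a turn outside -1 to 1 is refused whole. A call with a gripper value outside its range is refused whole. "grip" is the opening, from 0 (shut) to 1 (fully open), set as the call begins (left out, the last holds). The fingers move at their own pace and stop on an object; the grip force is fixed at half the most. Time passes only in rows, so rows that repeat a pose let the fingers close. It gives the time, the measured TCP pose, the force, the opening and the grip force at its end, in the units of the state.
- get_obs(): the state, without advancing time (a new reading comes with each control period).
- optics.capture(name): name is "side" or "top"; returns the picture (480x640x3 uint8, red, green, blue); there is no depth.
- optics.get_calibration(name): a dict with "fx", "fy", "cx", "cy" (pixels), "k1" (the pictures are not rectified: a ray, as slopes to the right and down, at radius r is drawn at 1 + k1 r^2 times it, then the intrinsics apply), "world_from_camera" (4x4, takes a point from camera to world coordinates). Camera axes: x right, y down, z forward; pixel columns grow to the right and rows downward; lengths in mm; the calibration is good to about 2 mm. A picture is of the moment at which its call begins. get_calibration takes no time and is no camera call.
- ticket.close_job(): hands the job in; it is judged then, once.
Trained networks look in the newest picture that a camera, given by its name, has taken for a name from the list of things; names that differ only in an ending like _2 or _b are one class to them, and where a whole thing is asked for, a point or a joint stands for the part that bears it (a point fixed in the world has none). Each returns a list of dicts, best first, with "confidence" (0 to 1); they miss things now and then, are a little off and sometimes report something else, mostly with a low value. They report only what shows in the picture. A call takes as long as a camera call.
- finder.boxes_of(target, camera): "box" ([left, top, right, bottom] in pixels, round what is visible of it).
- finder.silhouettes(target, camera): "region" (480x640 bool, what is visible of it) and "box" ([left, top, right, bottom] in pixels, round what is visible of it).
- finder.pinpoint(target, camera): "uv" ([column, row] in pixels: a listed point, or the origin of a listed thing).
The state is a dict: "time": time; "joint_positions": joint angles; "dq": joint speeds; "tau": joint torques, N m; "tool_pos": TCP position; "tcp_rot": TCP orientation; "contact_force": force on the tool from outside, world axes, zero at the start; "moment": the same for the moment, N m; "grip_width": finger opening in mm; "finger_force": force on a finger pad.
Only numpy, scipy, OpenCV 4.12 (cv2) and the standard library are available. Lean on these libraries where they do the work, as an engineer would, in place of code of your own. Each camera call takes 0.05 s, during which the arm holds its last target. There are 200 camera calls.

### The job

Set the gap of the fixture: push the gauge along its channel until its blade tip is level with the far end of the jaws, to within 3 mm. Then push the sliding jaw gently, never pressing the blade with more than 25 N, until it closes on the blade to within 1.5 mm, and after that swing the clamp lever over. Leave the gauge standing in the gap and do not disturb the things around the fixture.

Things in the scene. Friction and masses are not known exactly. Their poses are not given: they have to be found in the camera images.
- fixture: Grey setting fixture bolted to the bench. Origin: underside, on the centre line of the gauge channel; z up; the gauge is pushed along +y. Base plate x -110 to 70, y -190 to 190 mm, its top at z 15 mm. Two dark guide rails, 12 mm tall, 10 mm wide, y -185 to 0, inner faces at x -20.5 and 20.5 mm, form the open channel
- gap_mouth (a point): Mouth of the gap between the two plain steel jaws, at fixture (0, 20, 15) mm. The jaws stand ahead of the channel, 40 mm tall (z 15 to 55), with 6 mm bevels at the mouth. The fixed jaw's gap face is at fixture x = +6 mm; the sliding jaw is on the -x side
- gap_end (a point): Far end of the jaws, on the channel's centre line at the height of the jaw tops: fixture (0, 80, 55) mm. The jaws are 60 mm long, from the mouth to here
- gauge: Loose setting gauge, 0.3 kg, standing in the channel: aluminium handle block 36 x 60 x 34 mm tall (x, y, z) with a steel blade on edge, 8 mm thick, 28 mm tall, reaching 70 mm forward (+y) from the middle of the block's front face (last 6 mm thinned to 4 mm). Origin: centre of the block's underside; its flat rear face is at y = -30 mm
- gauge_tip (a point): Tip of the gauge's blade: 100 mm along +y from the gauge's origin, 14 mm above its underside. At the set depth it is at fixture y = 80 mm
- jaw (a joint): Travel of the sliding jaw towards the fixed jaw (+x of the fixture), m. Its gap face is at fixture x = -19 mm + travel, so the gap is 25 mm - travel; it closes on the 8 mm blade at 0.017. Range 0 to 0.025; it slides stiffly (3 N) and stays where it is left
- jaw_back (a point): Centre of the sliding jaw's flat outer (-x) face, 60 mm wide and 40 mm tall, the place to push it; 35 mm from its gap face
- clamp (a joint): Angle of the clamp lever, rad: 0 when it leans to the fixture's -x, 0.5 upright, 1.0 leaning to +x (clamped). It stays where it is left
- clamp_tip (a point): Tip of the black clamp lever, 60 mm long, on a dark block on the base plate past the jaws; it swings about a level axis parallel to the fixture's y
- oil_bottle: White oil bottle, 56 mm across, 140 mm tall, a bystander; origin at the centre of its underside
- wrench: Steel wrench lying flat, a bystander; origin under its middle
- tool_holder: Steel tapered tool holder standing on its flange, 62 mm across, 80 mm tall, a bystander; origin at the centre of its underside
- nut_tray: Grey plastic tray 120 x 90 x 35 mm, a bystander; origin at the centre of its underside

How it is judged (in metres and radians):
On the way, in this order (a step that is already met when the one before it is completed fails the run):
1. the blade stands in the gap with its tip within 3 mm of level with the far end of the jaws (y of gauge_tip in the frame of fixture between 0.077 and 0.083 m and x of gauge_tip in the frame of fixture between -0.012 and 0.006 m and z of gauge_tip in the frame of fixture between 0.025 and 0.033 m and angle between the y axis of gauge and the y axis of fixture, either way round below 0.1 rad), for 0.2 s.
2. the sliding jaw has closed on the blade to within 1.5 mm (travel 0.0155 to 0.0185) with the blade still at its depth (all of step 1 and value of joint jaw between 0.0155 and 0.0185 m), for 0.2 s.
3. the clamp lever is swung over (past 0.8 rad) (value of joint clamp above 0.8 rad), for 0.2 s.
At the end, for the whole second after the job is handed in: The gauge stands at rest on the base plate with its blade in the gap, in line with it within 0.1 rad, its tip within 3 mm of level with the jaws' far end; the sliding jaw is closed on the blade to within 1.5 mm (travel 15.5 to 18.5 mm) and the clamp lever is past 0.8 rad (all of step 2 and value of joint clamp above 0.8 rad and linear speed of gauge below 0.01 m/s); the robot touches nothing.
It fails at once if the sliding jaw presses the gauge with more than 25 N (contact force between jaw and gauge above 25 N).
It fails at once if a bystander (oil bottle, wrench, tool holder, nut tray) is moved by more than 15 mm (distance of any of oil_bottle, wrench, tool_holder, nut_tray from where it was at the start of the episode above 0.015 m).
It also fails if it takes over 67 s, if anything falls off the work surface, if the arm or the gripper's body presses on something with over 40 N, if the wrist force passes 120 N, or if a joint passes its speed limit or range.

## Working session

There is one attempt and no reset: what is moved stays moved. The work goes in short steps, Python scripts to look and compute and a tool call to move; the robot and the scene stay as the last step left them, time stands still between calls to the robot, and variables do not carry over. Pictures are saved under pics/ and viewed, at most 10 in all, crops included, and the job is handed in when it is done.

Besides the shell and the picture viewer there is one more tool, called after "Emit:" as a command line: name --argument value ..., lists and objects as JSON in quotes. send_rows: Moves the arm, as the interface text tells. Its arguments: {"type":"object","properties":{"offset":{"type":"array"},"delta_rot":{"type":"array"},"grip":{"type":"number"}},"required":["offset","delta_rot"]}

```bash
mkdir -p pics; cat > h.py <<'E'
import numpy as np, cv2
from scipy.spatial.transform import Rotation as R
from plant import get_obs, optics, ticket, finder
def ray(cam,uv):
    c=optics.get_calibration(cam); k=c["k1"]
    d=np.array([(uv[0]-c["cx"])/c["fx"],(uv[1]-c["cy"])/c["fy"]]); p=d.copy()
    for _ in range(20): p=d/(1+k*(p@p))
    T=np.array(c["world_from_camera"]); v=T[:3,:3]@np.array([*p,1]); return T[:3,3],v/np.linalg.norm(v)
def atz(cam,uv,z):
    o,v=ray(cam,uv); return o+v*(z-o[2])/v[2]
def tri(u1,u2):
    (a,b),(c,d)=ray("side",u1),ray("top",u2)
    A=np.array([b,-d]).T; s=np.linalg.lstsq(A,c-a,rcond=None)[0]
    p,q=a+s[0]*b,c+s[1]*d; return (p+q)/2,np.linalg.norm(p-q)
def proj(cam,P):
    c=optics.get_calibration(cam);T=np.linalg.inv(np.array(c["world_from_camera"]))
    q=T[:3,:3]@np.array(P)+T[:3,3]; p=q[:2]/q[2]; p=p*(1+c["k1"]*(p@p))
    return np.array([c["fx"]*p[0]+c["cx"],c["fy"]*p[1]+c["cy"]])
def snap(cam,n):
    im=optics.capture(cam); cv2.imwrite(f"pics/{n}.png",im[:,:,::-1]); return im
E
python3 - <<'E'
from h import *
np.set_printoptions(precision=1,suppress=True)
print(get_obs())
for c in("side","top"): snap(c,c+"0"); print(c,optics.get_calibration(c))
for n in["fixture","gap_mouth","gap_end","gauge","gauge_tip","jaw_back","clamp_tip","oil_bottle","wrench","tool_holder","nut_tray"]:
    r=[finder.pinpoint(n,c)[:1] for c in("side","top")]
    for x in r: print(n,x)
    if r[0] and r[1]: print(tri(r[0][0]["uv"],r[1][0]["uv"]))
E
```

```text
{'time': 0.0, 'joint_positions': array([-1.4,  0.3,  1.5, -0. ,  1.3, -0.1]), 'dq': array([ 0., -0.,  0., -0., -0., -0.]), 'tau': array([  0. , -43.1, -24.4,   0.1,   0.1,  -0. ]), 'tool_pos': array([ 161. , -499.3,  226. ]), 'tcp_rot': array([-3.1, -0. ,  0.3]), 'contact_force': array([ 0.4,  0.7, -0.4]), 'moment': array([0.1, 0. , 0.1]), 'finger_force': 0.0, 'grip_width': 92.23084615907064}
side {'fx': 436.54419825850533, 'fy': 436.54419825850533, 'cx': 318.6724671327407, 'cy': 236.10568114541667, 'k1': -0.03852131563996206, 'world_from_camera': array([[ -1. ,  -0.1,   0.1, 509.2],
       [ -0.1,   0.7,  -0.7, 675.9],
       [ -0. ,  -0.7,  -0.7, 839.3],
       [  0. ,   0. ,   0. ,   1. ]])}
top {'fx': 479.0827271673774, 'fy': 479.0827271673774, 'cx': 324.43797076046974, 'cy': 239.26249194243388, 'k1': 0.02139360941009299, 'world_from_camera': array([[  -0. ,   -1. ,    0.2,  316.9],
       [  -1. ,    0. ,   -0. ,    6.8],
       [  -0. ,   -0.2,   -1. , 1373. ],
       [   0. ,    0. ,    0. ,    1. ]])}
fixture [{'uv': [341.4, 274.8], 'confidence': 0.6}]
fixture [{'uv': [310.6,
[... 994 characters left out ...]
2017268998))
oil_bottle [{'uv': [235.7, 314.6], 'confidence': 0.6}]
oil_bottle [{'uv': [259.2, 202.4], 'confidence': 0.95}]
(array([770.4, 189.6,   4.8]), np.float64(5.116881539036573))
wrench [{'uv': [256.4, 231.5], 'confidence': 0.94}]
wrench [{'uv': [343.0, 192.4], 'confidence': 0.62}]
(array([785.1, -62.7,   4.8]), np.float64(3.1667745190483174))
tool_holder [{'uv': [380.3, 444.8], 'confidence': 0.9}]
tool_holder [{'uv': [180.9, 317.0], 'confidence': 0.89}]
(array([441.4, 419.9, -10.5]), np.float64(2.115378438069045))
nut_tray [{'uv': [386.1, 153.7], 'confidence': 0.88}]
nut_tray [{'uv': [485.3, 295.5], 'confidence': 0.76}]
(array([ 458.5, -455.4,  -15.2]), np.float64(3.705483239303165))
```

```bash
python3 - <<'E'
import cv2
a=cv2.imread("pics/side0.png")[180:330,240:440]; cv2.imwrite("pics/sc.png",cv2.resize(a,None,fx=4,fy=4,interpolation=cv2.INTER_CUBIC))
a=cv2.imread("pics/top0.png")[205:355,225:425]; cv2.imwrite("pics/tc.png",cv2.resize(a,None,fx=4,fy=4,interpolation=cv2.INTER_CUBIC))
E
```

```text
(no output)
```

View pics/sc.png

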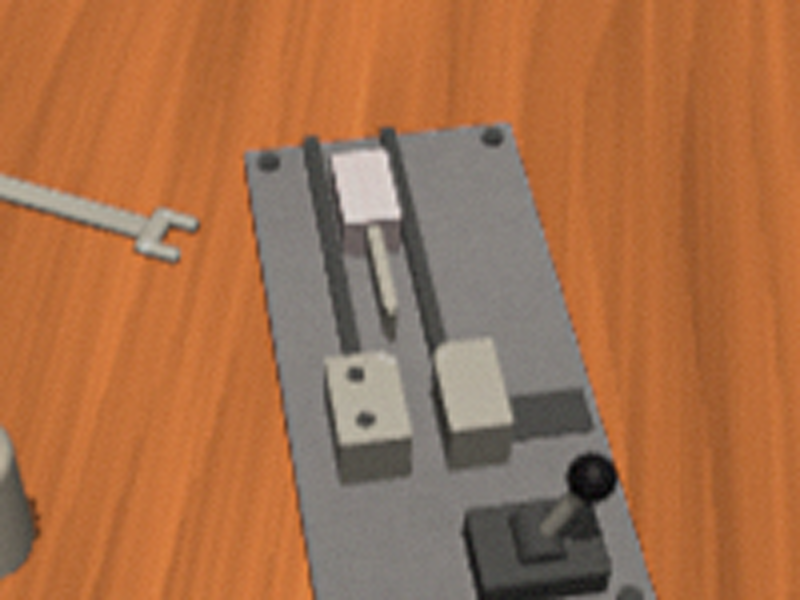

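View pics/tc.png

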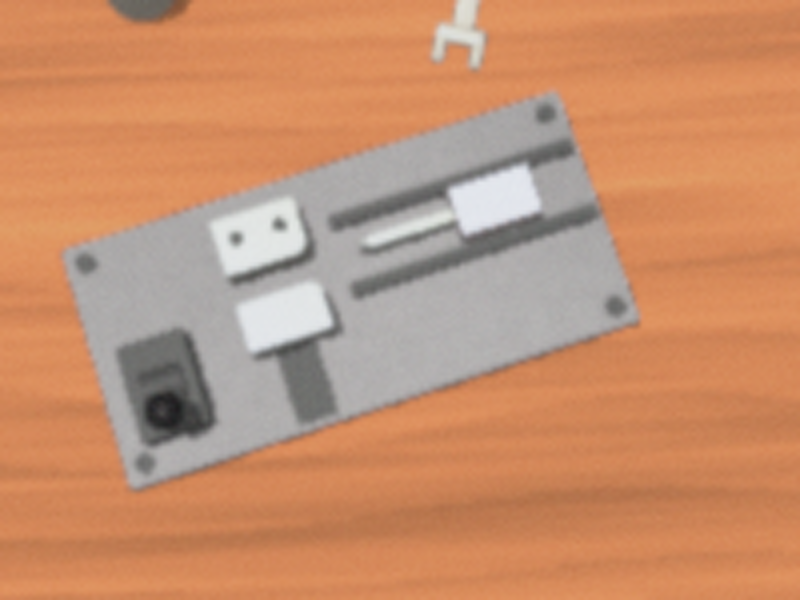

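View pics/top0.png

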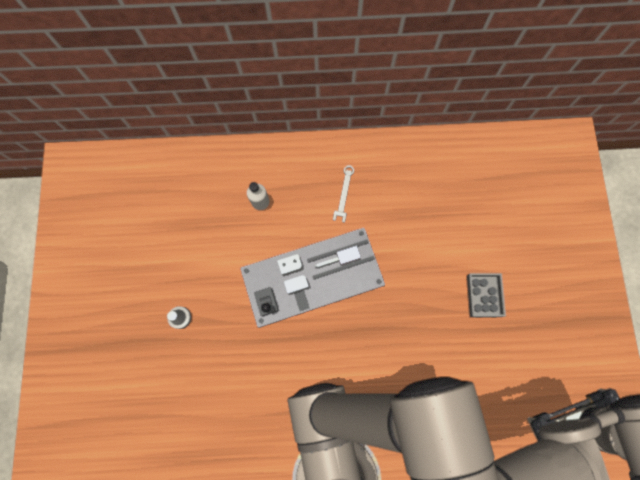

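```bash
cat > fit.py <<'E'
from h import *
from scipy.optimize import least_squares
np.set_printoptions(precision=2,suppress=True)
T=lambda u:np.array(u)/4+[225,205]
S=lambda u:np.array(u)/4+[240,180]
F=[("top",T((555,92)),(70,-190,15)),("top",T((638,322)),(-110,-190,15)),("top",T((133,490)),(-110,190,15)),("top",T((63,250)),(70,190,15)),
("side",S((245,153)),(70,-190,15)),("side",S((512,124)),(-110,-190,15)),
("top",T((228,277)),(6,80,55)),("side",S((410,435)),(6,80,55))]
J=[("top",T((238,303)),(-19,80,55)),("top",T((255,354)),(-54,80,55)),("top",T((335,322)),(-54,20,55)),("side",S((447,432)),(-19,80,55)),("side",S((510,420)),(-54,80,55))]
G=[("top",T((448,188)),(18,30,34)),("top",T((530,163)),(18,-30,34)),("top",T((541,212)),(-18,-30,34)),("top",T((460,237)),(-18,30,34)),
("side",S((332,154)),(18,-30,34)),("side",S((390,149)),(-18,-30,34)),("side",S((345,225)),(18,30,34)),("side",S((400,218)),(-18,30,34)),("side",S((392,314)),(0,100,28))]
def W(p,q): 
    c,s=np.cos(p[2]),np.sin(p[2]); return np.array([p[0]+c*q[0]-s*q[1],p[1]+s*q[0]+c*q[1],q[2]])
def res(p):
    r=[]
    B={"top":p[7:9],"side":p[9:11]}
    for c,u,q in F: r+=list(proj(c,W(p,q))+B[c]-u)
    for c,u,q in J: r+=list(proj(c,W(p,(q[0]+p[3],q[1],q[2])))+B[c]-u)
    for c,u,q in G:
        g=W((p[4],p[5],p[6]),q); r+=list(proj(c,W(p,(g[0],g[1],g[2]+15)))+B[c]-u)
    return np.r_[r,p[7:]*1.0]
s=least_squares(res,[545,45,.28,0,0,-110,0,0,0,0,0],loss="soft_l1")
if __name__=="__main__":
    print(s.x, s.cost); print(s.fun.reshape(-1,2))
    for n,q in dict(mouth=(0,20,15),end=(0,80,55),jb=(-54+s.x[3],50,35)).items(): print(n,W(s.x,q))
    np.save("p.npy",s.x)
E
python3 fit.py
```

```text
Traceback (most recent call last):
  File "fit.py", line 22, in <module>
    s=least_squares(res,[545,45,.28,0,0,-110,0,0,0,0,0],loss="soft_l1")
  File "fit.py", line 17, in res
    for c,u,q in F: r+=list(proj(c,W(p,q))+B[c]-u)
                            ~~~~^^^^^^^^^^
  File "h.py", line 16, in proj
    c=optics.get_calibration(cam);T=np.linalg.inv(np.array(c["world_from_camera"]))
ValueError: time passes only in moves, steps and waits
```

```bash
python3 - <<'E'
s=open('h.py').read()
s=s.replace('def ray','CAL={c:optics.get_calibration(c) for c in("side","top")}\ndef ray',1).replace('c=optics.get_calibration(cam)','c=CAL[cam]')
open('h.py','w').write(s)
E
python3 fit.py
```

```text
[ 555.92   44.83    0.27    5.37    0.22 -114.26   -0.02    0.36    0.49
   -0.17    1.04] 5.502055540016979
[[ 1.29 -0.64]
 [ 1.44 -0.09]
 [-0.49  0.21]
 [-0.49 -0.19]
 [-0.21 -0.7 ]
 [-0.25 -0.81]
 [ 0.04 -0.13]
 [ 0.65  0.09]
 [-0.4   0.02]
 [-0.94 -0.75]
 [-0.2   0.48]
 [ 0.26 -0.26]
 [ 0.21  0.77]
 [-0.33  0.18]
 [-0.59  0.34]
 [ 0.59  0.02]
 [ 0.5  -0.07]
 [-0.01  0.01]
 [-0.42 -0.1 ]
 [-0.17 -0.28]
 [ 0.68  0.02]
 [-0.42  0.4 ]
 [ 0.36  0.49]
 [-0.17  1.04]]
mouth [550.6   64.11  15.  ]
end [534.64 121.95  55.  ]
jb [495.74  80.1   35.  ]
```

```bash
cat > go.py <<'E'
# usage: go.py fx fy fz -> offset to fixture-frame TCP target, turn to yaw=fixture+90deg
import sys; from h import *
np.set_printoptions(precision=4,suppress=True)
p=np.load("p.npy"); o=get_obs(); Rf=R.from_euler("z",p[2]).as_matrix()
q=o["tool_pos"]; Rt=R.from_euler("xyz",o["tcp_rot"])
t=np.array([p[0],p[1],0])+Rf@np.array([float(v) for v in sys.argv[1:4]])
G=R.from_euler("xyz",[np.pi,0,p[2]+np.pi/2])
print("t",o["time"],"rot",o["tcp_rot"],"F",o["contact_force"],"fix pos",Rf.T@(q-[p[0],p[1],0]),"q",o["joint_positions"])
print("off",Rt.inv().apply(t-q)/120,"rot",(Rt.inv()*G).as_rotvec()/(2*np.pi), "world",t)
E
python3 go.py 32 -10 120
python3 - <<'E'
from h import *
p=np.load("p.npy"); Rf=R.from_euler("z",p[2]).as_matrix()
T=lambda u:np.array(u)/4+[225,205]
S=lambda u:np.array(u)/4+[240,180]
for a,b in [((163,410),(590,477))]:
    w,d=tri(S(b)-p[9:11],T(a)-p[7:9]); print(w,d,Rf.T@(w-[p[0],p[1],0]))
for u in [(120,350),(185,328),(212,420),(140,445)]: print(Rf.T@(atz("top",T(u)-p[7:9],35)-[p[0],p[1],0]))
for u in [(211,215),(293,197),(228,277),(308,255)]: print("fj",Rf.T@(atz("top",T(u)-p[7:9],55)-[p[0],p[1],0]))
E
```

```text
t 1.2 rot [3.1415 0.     0.3118] F [-0.3239 -0.3277 -0.5382] fix pos [-525.4767 -419.8893  226.7425] q [-1.405   0.342   1.5241 -0.      1.2754 -0.146 ]
off [ 4.7868 -3.2151  0.8891] rot [ 0.      0.     -0.2432] world [589.4293  43.7062 120.    ]
[446.70378567 165.66272942  93.39340225] 0.6173954141553537 [-73.14522961 145.52638513  93.39340225]
[-16.35139692 167.84654423  35.        ]
[-15.75621671 120.22031732  35.        ]
[-83.02878108 120.75256106  35.        ]
[-83.89510308 173.01170347  35.        ]
fj [51.42609508 78.74369755 55.        ]
fj [45.74476048 20.29329797 55.        ]
fj [ 5.67623874 80.21872217 55.        ]
fj [ 3.07336899 22.69835698 55.        ]
```

Emit:
send_rows --offset '[[0.5,-0.3,0],[1,-0.67,0],[1,-0.67,0],[1,-0.67,0],[1,-0.67,0],[1,-0.67,0],[1,-0.67,0],[1,-0.67,0]]' --delta_rot '[[0,0,-0.03],[0,0,-0.06],[0,0,-0.09],[0,0,-0.12],[0,0,-0.15],[0,0,-0.18],[0,0,-0.21],[0,0,-0.235]]' --grip 0

```text
time: 2.2
tool_pos: [250.7, -386.4, 226.8]
tcp_rot: [3.142, 0.0, 1.794]
contact_force: [0.5, -0.1, 0.3]
grip_width: 16.4
finger_force: 0.0
```

```bash
python3 go.py 32 -10 120
```

```text
t 2.2 rot [3.1416 0.0002 1.794 ] F [ 0.5377 -0.0625  0.2966] fix pos [-408.9589 -334.4588  226.781 ] q [-1.1619  0.2238  1.6905 -0.      1.2271 -1.3852]
off [2.8701 3.5465 0.8893] rot [ 0.      0.     -0.0073] world [589.4293  43.7062 120.    ]
```

Emit:
send_rows --offset '[[0.4,0.5,0],[0.75,0.95,0],[0.75,0.95,0]]' --delta_rot '[[0,0,-0.0073],[0,0,-0.0073],[0,0,-0.0073]]'

```text
time: 2.58
tool_pos: [343.9, -271.5, 226.9]
tcp_rot: [3.141, -0.0, 1.837]
contact_force: [0.3, -0.5, -0.9]
grip_width: 0.6
finger_force: 0.0
```

Emit:
send_rows --offset '[[0.4,0.5,0],[0.75,0.95,0],[0.75,0.95,0]]' --delta_rot '[[0,0,0],[0,0,0],[0,0,0]]'

```text
time: 2.95
tool_pos: [430.6, -154.6, 226.8]
tcp_rot: [3.141, -0.0, 1.838]
contact_force: [-0.5, -1.0, 0.2]
grip_width: 0.5
finger_force: 0.0
```

Emit:
send_rows --offset '[[0.4,0.5,0],[0.75,0.95,0],[0.75,0.95,0]]' --delta_rot '[[0,0,0],[0,0,0],[0,0,0]]'

```text
time: 3.32
tool_pos: [517.1, -38.1, 226.6]
tcp_rot: [3.141, -0.0, 1.838]
contact_force: [0.7, 0.2, -0.4]
grip_width: 0.4
finger_force: 0.0
```

```bash
python3 go.py 32 -10 120
```

```text
t 3.325 rot [ 3.1412 -0.0002  1.8376] F [ 0.7142  0.1988 -0.378 ] fix pos [-59.4924 -69.5894 226.5502] q [-0.2216  0.3301  1.5423  0.0004  1.269  -0.4885]
off [0.4983 0.7609 0.8883] rot [ 0.0001 -0.     -0.0004] world [589.4293  43.7062 120.    ]
```

Emit:
send_rows --offset '[[0.25,0.4,0.4],[0.5,0.76,0.85],[0.5,0.76,0.89],[0.5,0.76,0.89]]' --delta_rot '[[0,0,0],[0,0,0],[0,0,0],[0,0,0]]'

```text
time: 3.82
tool_pos: [587.2, 41.3, 117.7]
tcp_rot: [-3.137, -0.001, 1.835]
contact_force: [-0.5, 0.1, -0.6]
grip_width: 0.4
finger_force: 0.0
```

Emit:
send_rows --offset '[[0,0,0.33],[0,0,0.65],[0,0,0.66]]' --delta_rot '[[0,0,0],[0,0,0],[0,0,0]]'

```text
time: 4.2
tool_pos: [586.5, 39.8, 39.7]
tcp_rot: [-3.137, -0.001, 1.833]
contact_force: [0.4, -0.4, 0.1]
grip_width: 0.7
finger_force: 0.0
```

Emit:
send_rows --offset '[[0.03,0,0],[0.06,0,0],[0.085,0,0],[0.1,0,0],[0.11,0,0],[0.12,0,0],[0.13,0,0]]' --delta_rot '[[0,0,0],[0,0,0],[0,0,0],[0,0,0],[0,0,0],[0,0,0],[0,0,0]]'

```text
time: 5.08
tool_pos: [584.1, 56.0, 40.6]
tcp_rot: [-3.142, 0.0, 1.834]
contact_force: [0.1, 0.5, 0.5]
grip_width: 0.3
finger_force: 0.0
```

```bash
python3 go.py 32 10 40
```

```text
t 5.075 rot [-3.1415  0.0001  1.8342] F [0.0827 0.5165 0.5111] fix pos [30.1846  3.3059 40.6375] q [-0.0349  0.6526  1.5667 -0.0001  0.9223 -0.2982]
off [0.0559 0.0148 0.0053] rot [-0.      0.     -0.0009] world [584.1096  62.9858  40.    ]
```

Emit:
send_rows --offset '[[0.01,0,0],[0.02,0,0],[0.03,0,0],[0.04,0,0]]' --delta_rot '[[0,0,0],[0,0,0],[0,0,0],[0,0,0]]'

```text
time: 5.58
tool_pos: [582.9, 60.7, 40.7]
tcp_rot: [-3.142, 0.0, 1.834]
contact_force: [-0.1, 0.3, -0.2]
grip_width: 0.3
finger_force: 0.0
```

Emit:
send_rows --offset '[[0.01,0,0],[0.02,0,0]]' --delta_rot '[[0,0,0],[0,0,0]]'

```text
time: 5.82
tool_pos: [582.4, 62.5, 40.7]
tcp_rot: [3.142, 0.001, 1.835]
contact_force: [1.3, -5.4, -0.4]
grip_width: 0.4
finger_force: 2.5
```

Emit:
send_rows --offset '[[0.01,0,0],[0.02,0,0]]' --delta_rot '[[0,0,0],[0,0,0]]'

```text
time: 6.08
tool_pos: [582.4, 62.6, 40.8]
tcp_rot: [3.141, 0.004, 1.835]
contact_force: [2.4, -14.9, -1.0]
grip_width: 0.7
finger_force: 7.5
```

```bash
python3 go.py 0 -165 120
```

```text
t 6.075 rot [3.1413 0.0043 1.835 ] F [  2.3727 -14.9487  -1.0368] fix pos [30.2752 10.1273 40.7661] q [-0.0214  0.6505  1.5708 -0.0051  0.9188 -0.2825]
off [-1.4635 -0.2448 -0.654 ] rot [ 0.      0.0007 -0.0008] world [ 599.8101 -114.2217  120.    ]
```

Emit:
send_rows --offset '[[-0.1,0,0],[-0.2,-0.1,-0.4],[-0.6,-0.2,-0.66],[-1,-0.25,-0.66],[-1,-0.25,-0.66]]' --delta_rot '[[0,0,0],[0,0,0],[0,0,0],[0,0,0],[0,0,0]]'

```text
time: 6.7
tool_pos: [584.4, -61.6, 120.4]
tcp_rot: [3.14, 0.001, 1.83]
contact_force: [0.1, 1.1, -0.1]
grip_width: 1.1
finger_force: 0.0
```

```bash
python3 go.py 0 -165 31
```

```text
t 6.7 rot [3.1403 0.0009 1.8299] F [ 0.0688  1.0875 -0.1181] fix pos [  -0.8409 -110.2212  120.4088] q [-0.2354  0.5532  1.493  -0.0002  1.0937 -0.4944]
off [-0.4557  0.0106  0.7455] rot [ 0.0002  0.0001 -0.0016] world [ 599.8101 -114.2217   31.    ]
```

Emit:
send_rows --offset '[[-0.46,0.01,0],[-0.46,0.01,0.3],[-0.46,0.01,0.7],[-0.46,0.01,0.745],[-0.46,0.01,0.745]]' --delta_rot '[[0,0,-0.0015],[0,0,-0.0015],[0,0,-0.0015],[0,0,-0.0015],[0,0,-0.0015]]'

```text
time: 7.32
tool_pos: [599.9, -110.9, 31.2]
tcp_rot: [3.141, 0.0, 1.844]
contact_force: [-0.5, 0.4, 0.7]
grip_width: 0.5
finger_force: 0.0
```

```bash
python3 go.py 0 -62 31
```

```text
t 7.325 rot [3.1413 0.     1.8442] F [-0.4709  0.426   0.6539] fix pos [   0.9839 -161.7815   31.1658] q [-0.3084  0.6991  1.5014  0.0002  0.9409 -0.582 ]
off [ 0.8315 -0.0047  0.0014] rot [0.     0.     0.0007] world [572.4134 -14.9322  31.    ]
```

Emit:
send_rows --offset '[[0.06,0,0],[0.16,0,0],[0.28,0,0],[0.4,0,0],[0.52,0,0],[0.63,0,0],[0.7,0,0],[0.73,0,0]]' --delta_rot '[[0,0,0],[0,0,0],[0,0,0],[0,0,0],[0,0,0],[0,0,0],[0,0,0],[0,0,0]]'

```text
time: 8.32
tool_pos: [575.6, -26.5, 30.4]
tcp_rot: [-3.141, -0.0, 1.844]
contact_force: [-0.2, -2.4, 2.1]
grip_width: 0.5
finger_force: 1.4
```

```bash
python3 go.py 0 -60 31
```

```text
t 8.325 rot [-3.1412 -0.      1.8442] F [-0.2209 -2.3696  2.1412] fix pos [  0.021  -73.9572  30.3807] q [-0.1788  0.6523  1.6055 -0.0002  0.8841 -0.4521]
off [ 0.1163  0.0003 -0.0052] rot [-0.0001 -0.      0.0007] world [571.8815 -13.0042  31.    ]
```

Emit:
send_rows --offset '[[0.03,0,0],[0.06,0,0],[0.085,0,0],[0.1,0,0],[0.11,0,0],[0.11,0,0]]' --delta_rot '[[0,0,0],[0,0,0],[0,0,0],[0,0,0],[0,0,0],[0,0,0]]'

```text
time: 9.07
tool_pos: [572.1, -14.1, 30.4]
tcp_rot: [-3.141, -0.0, 1.844]
contact_force: [0.3, -1.4, 0.8]
grip_width: 0.7
finger_force: 0.4
```

```bash
python3 go.py 0 -60 31; python3 - <<'E'
from h import *
for c in("side","top"): snap(c,c+"1")
for n in("gauge_tip","gap_end"):
  for c in("side","top"): print(n,c,finder.pinpoint(n,c)[:1])
a=cv2.imread("pics/side1.png")[230:310,290:400]; b=cv2.imread("pics/top1.png")[240:300,265:375]
f=lambda a,k:cv2.resize(a,None,fx=5,fy=5,interpolation=cv2.INTER_CUBIC)
cv2.imwrite("pics/c1.png",cv2.vconcat([f(a,5)[:,:],f(b,5)])[:600])
E
```

```text
t 9.075 rot [-3.1412 -0.0004  1.8436] F [ 0.257  -1.3855  0.7882] fix pos [ -0.0611 -61.1078  30.3688] q [-0.1586  0.6469  1.6173  0.0002  0.8779 -0.4315]
off [ 0.0092  0.0005 -0.0053] rot [-0.0001 -0.0001  0.0006] world [571.8815 -13.0042  31.    ]
gauge_tip side [{'uv': [345.9, 295.8], 'confidence': 0.93}]
gauge_tip top [{'uv': [284.0, 274.1], 'confidence': 0.49}]
gap_end side [{'uv': [342.6, 289.6], 'confidence': 0.97}]
gap_end top [{'uv': [277.1, 271.6], 'confidence': 0.97}]
```

View pics/c1.png

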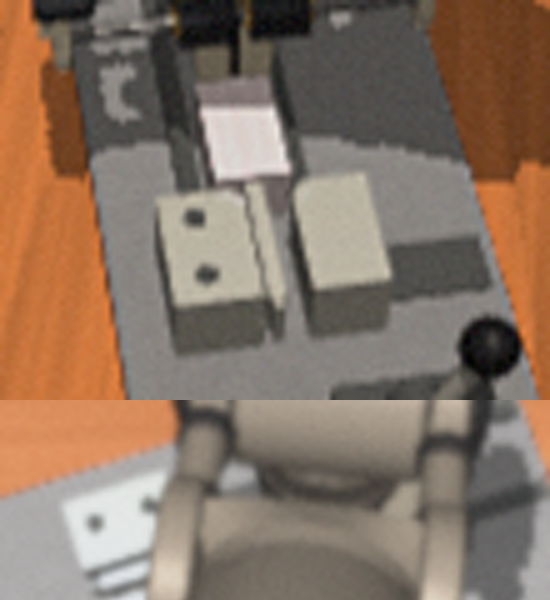

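Emit:
send_rows --offset '[[0.004,0,0],[0.008,0,0],[0.01,0,0],[0.01,0,0]]' --delta_rot '[[0,0,0],[0,0,0],[0,0,0],[0,0,0]]'

```text
time: 9.88
tool_pos: [571.9, -13.2, 30.5]
tcp_rot: [-3.141, 0.0, 1.844]
contact_force: [-0.4, -0.4, -1.1]
grip_width: 0.2
finger_force: 0.6
```

```bash
python3 go.py -85 50 31
```

```text
t 9.875 rot [-3.1414  0.0001  1.8437] F [-0.3869 -0.3987 -1.0561] fix pos [ -0.0201 -60.1828  30.4653] q [-0.1569  0.6463  1.6182 -0.0002  0.8772 -0.4297]
off [ 0.9208 -0.7048 -0.0044] rot [-0.      0.      0.0006] world [460.6849  70.4243  31.    ]
```

Emit:
send_rows --offset '[[-0.1,0,0],[-0.1,0,-0.4],[-0.1,-0.1,-0.7],[0.3,-0.35,-0.7],[0.6,-0.55,-0.7],[0.92,-0.71,-0.7],[0.92,-0.71,-0.7]]' --delta_rot '[[0,0,0],[0,0,0],[0,0,0],[0,0,0],[0,0,0],[0,0,0],[0,0,0]]'

```text
time: 10.75
tool_pos: [458.6, 71.4, 114.8]
tcp_rot: [-3.141, -0.001, 1.846]
contact_force: [0.7, -0.9, -0.6]
grip_width: 0.7
finger_force: 0.0
```

```bash
python3 go.py -85 50 31; python3 - <<'E'
from h import *
for c in("side",): snap(c,c+"2")
for n in("gauge_tip","gap_end","jaw_back"):
  for c in("side",): print(n,c,finder.pinpoint(n,c)[:1])
p=np.load("p.npy")
from fit import W
for q in [(0,80,29),(0,77,29),(0,83,29),(0,80,55),(-2,80,15),(-2,77,15)]: print(q,proj("side",W(p,q))+p[9:11])
a=cv2.imread("pics/side2.png")[250:310,300:380]
cv2.imwrite("pics/c2.png",cv2.resize(a,None,fx=10,fy=10,interpolation=cv2.INTER_CUBIC))
E
```

```text
t 10.75 rot [-3.1408 -0.0005  1.846 ] F [ 0.6667 -0.8982 -0.5974] fix pos [-86.7956  51.5079 114.8118] q [-0.0111  0.3643  1.8429  0.0004  0.9353 -0.2865]
off [-0.013   0.0154  0.6984] rot [-0.0001 -0.0001  0.001 ] world [460.6849  70.4243  31.    ]
gauge_tip side [{'uv': [343.6, 298.6], 'confidence': 0.78}]
gap_end side []
jaw_back side []
(0, 80, 29) [345.5  295.27]
(0, 77, 29) [345.26 294.17]
(0, 83, 29) [345.74 296.38]
(0, 80, 55) [345.86 288.51]
(-2, 80, 15) [346.19 298.69]
(-2, 77, 15) [345.95 297.59]
```

View pics/c2.png

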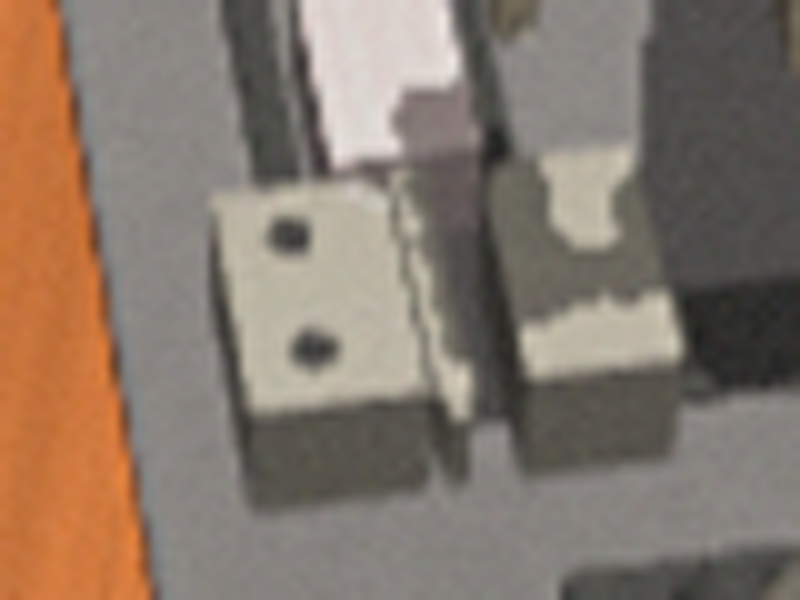

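Emit:
send_rows --offset '[[-0.013,0,0.3],[-0.013,0,0.65],[-0.013,0,0.69],[-0.013,0.03,0.69],[-0.013,0.06,0.69]]' --delta_rot '[[0,0,0.001],[0,0,0.001],[0,0,0.001],[0,0,0.001],[0,0,0.001]]'

```text
time: 11.58
tool_pos: [469.1, 70.5, 33.1]
tcp_rot: [3.139, 0.001, 1.837]
contact_force: [0.3, 0.1, -0.3]
grip_width: 0.3
finger_force: 0.0
```

```bash
python3 go.py -68 50 31
```

```text
t 11.575 rot [3.1388 0.0009 1.837 ] F [ 0.3153  0.111  -0.2508] fix pos [-76.8235  47.8288  33.0836] q [-0.0125  0.5115  1.8968 -0.0001  0.7304 -0.2787]
off [0.0183 0.0734 0.0176] rot [ 0.0004  0.0001 -0.0005] world [477.0725  74.9461  31.    ]
```

Emit:
send_rows --offset '[[0,0.016,0],[0,0.032,0],[0,0.048,0],[0,0.064,0]]' --delta_rot '[[0,0,0],[0,0,0],[0,0,0],[0,0,0]]'

```text
time: 12.08
tool_pos: [475.1, 72.7, 31.8]
tcp_rot: [3.141, 0.0, 1.837]
contact_force: [0.3, 0.4, 0.6]
grip_width: 0.6
finger_force: 0.0
```

Emit:
send_rows --offset '[[0,0.016,0],[0,0.032,0],[0,0.04,0],[0,0.04,0]]' --delta_rot '[[0,0,0],[0,0,0],[0,0,0],[0,0,0]]'

```text
time: 12.58
tool_pos: [479.5, 73.9, 31.6]
tcp_rot: [-3.141, 0.0, 1.837]
contact_force: [0.0, -1.1, 0.4]
grip_width: 0.4
finger_force: 0.1
```

```bash
python3 go.py -68 50 31
```

```text
t 12.575 rot [-3.1414  0.0001  1.8374] F [ 0.0065 -1.0868  0.4183] fix pos [-65.9151  48.35    31.6387] q [-0.0051  0.529   1.8658 -0.0002  0.7469 -0.2716]
off [ 0.0137 -0.0174  0.0053] rot [-0.      0.     -0.0004] world [477.0725  74.9461  31.    ]
```

Emit:
send_rows --offset '[[0,0.01,0],[0,0.02,0],[0,0.03,0],[0,0.04,0]]' --delta_rot '[[0,0,0],[0,0,0],[0,0,0],[0,0,0]]'

```text
time: 13.08
tool_pos: [484.0, 75.2, 31.6]
tcp_rot: [-3.141, -0.0, 1.837]
contact_force: [-3.6, -0.8, 1.0]
grip_width: 0.6
finger_force: 1.7
```

Emit:
send_rows --offset '[[0,0.008,0],[0,0.016,0],[0,0.024,0]]' --delta_rot '[[0,0,0],[0,0,0],[0,0,0]]'

```text
time: 13.45
tool_pos: [486.9, 76.0, 31.6]
tcp_rot: [-3.141, -0.0, 1.837]
contact_force: [-3.0, -0.9, 0.4]
grip_width: 0.5
finger_force: 1.6
```

```bash
python3 go.py -56 50 31;python3 - <<'E'
from h import *
snap("side","side3")
a=cv2.imread("pics/side3.png")[250:310,300:380]
cv2.imwrite("pics/c3.png",cv2.resize(a,None,fx=10,fy=10,interpolation=cv2.INTER_CUBIC))
E
```

```text
t 13.45 rot [-3.1413 -0.      1.8374] F [-2.9574 -0.8999  0.4399] fix pos [-58.2195  48.3953  31.6132] q [-0.0008  0.5389  1.8448 -0.0001  0.7581 -0.2673]
off [0.0134 0.0185 0.0051] rot [-0.     -0.     -0.0004] world [488.6402  78.1379  31.    ]
```

View pics/c3.png

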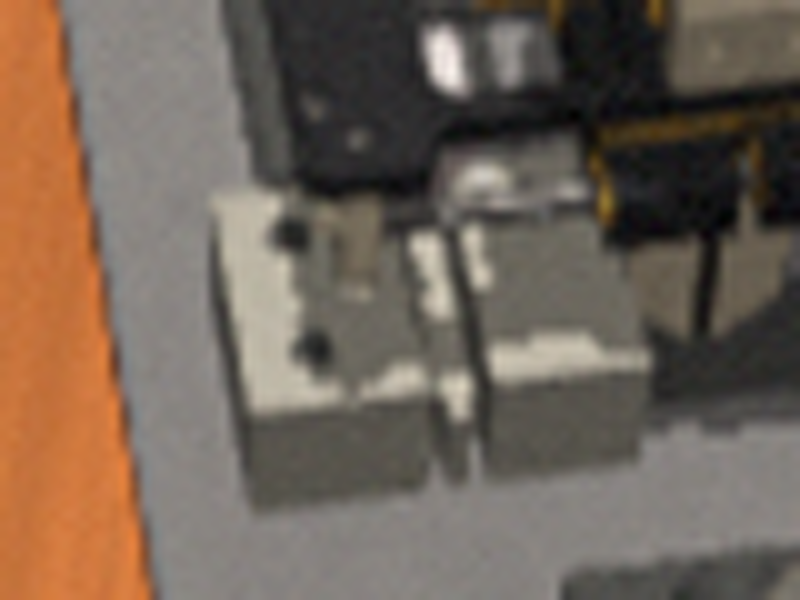

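Emit:
send_rows --offset '[[0,0.006,0],[0,0.012,0],[0,0.016,0]]' --delta_rot '[[0,0,0],[0,0,0],[0,0,0]]'

```text
time: 13.88
tool_pos: [488.8, 76.5, 31.6]
tcp_rot: [-3.141, -0.0, 1.837]
contact_force: [-2.4, 0.0, -1.2]
grip_width: 0.5
finger_force: 1.5
```

Emit:
send_rows --offset '[[0,0.004,0],[0,0.007,0]]' --delta_rot '[[0,0,0],[0,0,0]]'

```text
time: 14.12
tool_pos: [489.6, 76.7, 31.6]
tcp_rot: [-3.141, 0.0, 1.837]
contact_force: [-3.1, -0.1, -0.9]
grip_width: 0.5
finger_force: 1.5
```

Emit:
send_rows --offset '[[0,0.004,0],[0,0.007,0]]' --delta_rot '[[0,0,0],[0,0,0]]'

```text
time: 14.38
tool_pos: [490.2, 76.9, 31.6]
tcp_rot: [-3.141, -0.0, 1.837]
contact_force: [-4.3, -1.4, 0.8]
grip_width: 0.5
finger_force: 2.2
```

Emit:
send_rows --offset '[[0,0.004,0],[0,0.006,0]]' --delta_rot '[[0,0,0],[0,0,0]]'

```text
time: 14.62
tool_pos: [491.0, 77.1, 31.6]
tcp_rot: [-3.141, -0.0, 1.837]
contact_force: [-4.6, -0.9, -1.0]
grip_width: 0.5
finger_force: 2.1
```

Emit:
send_rows --offset '[[0,0.003,0],[0,0.005,0]]' --delta_rot '[[0,0,0],[0,0,0]]'

```text
time: 14.88
tool_pos: [491.5, 77.2, 31.6]
tcp_rot: [-3.141, -0.0, 1.837]
contact_force: [-4.2, -0.6, 1.5]
grip_width: 0.4
finger_force: 2.5
```

Emit:
send_rows --offset '[[0,0.003,0],[0,0.005,0]]' --delta_rot '[[0,0,0],[0,0,0]]'

```text
time: 15.12
tool_pos: [491.6, 77.3, 31.6]
tcp_rot: [-3.14, -0.0, 1.838]
contact_force: [-6.5, -1.0, 1.3]
grip_width: 0.5
finger_force: 3.4
```

Emit:
send_rows --offset '[[0,0.003,0],[0,0.005,0]]' --delta_rot '[[0,0,0],[0,0,0]]'

```text
time: 15.38
tool_pos: [492.1, 77.4, 31.6]
tcp_rot: [-3.14, -0.0, 1.837]
contact_force: [-7.3, -1.7, 2.2]
grip_width: 0.5
finger_force: 3.6
```

Emit:
send_rows --offset '[[0,0.003,0],[0,0.005,0]]' --delta_rot '[[0,0,0],[0,0,0]]'

```text
time: 15.62
tool_pos: [492.6, 77.6, 31.6]
tcp_rot: [-3.14, -0.0, 1.837]
contact_force: [-7.0, -2.2, 2.1]
grip_width: 0.6
finger_force: 3.8
```

```bash
python3 go.py -85 48 31;python3 - <<'E'
from h import *
snap("side","side4")
a=cv2.imread("pics/side4.png")[250:310,300:380]
cv2.imwrite("pics/c4.png",cv2.resize(a,None,fx=10,fy=10,interpolation=cv2.INTER_CUBIC))
E
```

```text
t 15.625 rot [-3.1397 -0.0002  1.8374] F [-6.9914 -2.1961  2.1022] fix pos [-52.3657  48.3882  31.6217] q [ 0.0025  0.5471  1.8272 -0.0005  0.7692 -0.2637]
off [-0.004  -0.2719  0.0057] rot [-0.0003 -0.     -0.0004] world [461.2168  68.4964  31.    ]
```

View pics/c4.png

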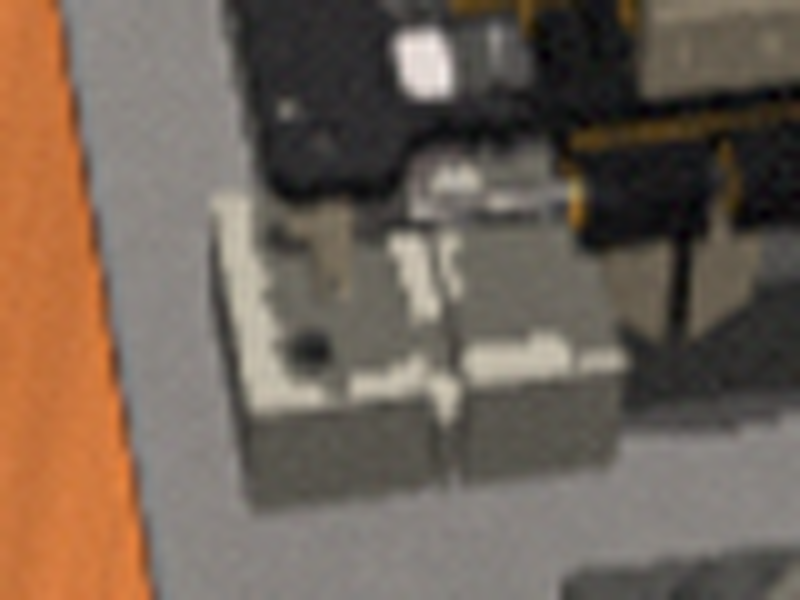

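Emit:
send_rows --offset '[[0,0.002,0],[0,0.004,0]]' --delta_rot '[[0,0,0],[0,0,0]]'

```text
time: 15.92
tool_pos: [492.7, 77.6, 31.6]
tcp_rot: [-3.139, -0.0, 1.838]
contact_force: [-8.6, -2.7, 3.5]
grip_width: 0.3
finger_force: 4.6
```

Emit:
send_rows --offset '[[0,0.002,0],[0,0.004,0]]' --delta_rot '[[0,0,0],[0,0,0]]'

```text
time: 16.18
tool_pos: [492.7, 77.6, 31.6]
tcp_rot: [-3.138, -0.0, 1.838]
contact_force: [-9.9, -3.0, 4.7]
grip_width: 0.2
finger_force: 5.5
```

Emit:
send_rows --offset '[[0,-0.1,0],[0,-0.27,0],[0,-0.3,-0.4],[0,-0.4,-0.75],[0.3,-0.52,-0.75],[0.81,-0.52,-0.75],[0.81,-0.52,-0.75]]' --delta_rot '[[0,0,0],[0,0,0],[0,0,0],[0,0,0],[0,0,0],[0,0,0],[0,0,0]]'

```text
time: 17.05
tool_pos: [408.2, 158.5, 122.4]
tcp_rot: [3.138, -0.0, 1.843]
contact_force: [-0.0, 0.0, -0.8]
grip_width: 0.8
finger_force: 0.0
```

```bash
python3 go.py -112 145 78;python3 - <<'E'
from h import *
snap("side","side5")
for n in("clamp_tip","gauge_tip"):print(finder.pinpoint(n,"side")[:1])
a=cv2.imread("pics/side5.png")[240:340,300:430]
cv2.imwrite("pics/c5.png",cv2.resize(a,None,fx=6,fy=6,interpolation=cv2.INTER_CUBIC))
E
```

```text
t 17.05 rot [ 3.138  -0.0004  1.8426] F [-0.0279  0.0021 -0.7821] fix pos [-112.1914  148.8625  122.4078] q [ 0.1945  0.3089  1.9042  0.0009  0.9249 -0.0778]
off [-0.0323  0.0002  0.3701] rot [ 0.0006 -0.0001  0.0004] world [409.3887 154.8204  78.    ]
[{'uv': [387.6, 299.4], 'confidence': 0.71}]
[{'uv': [343.4, 297.9], 'confidence': 0.77}]
```

View pics/c5.png

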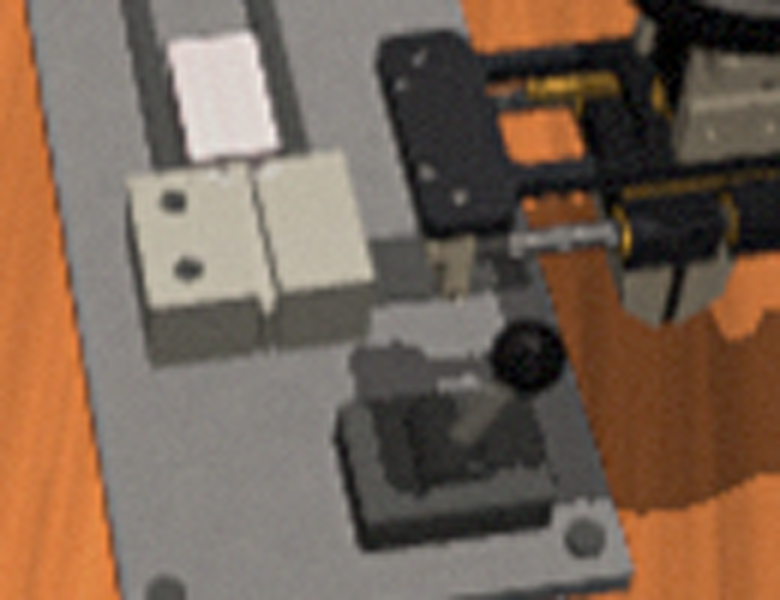

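Emit:
send_rows --offset '[[-0.03,0,0.2],[-0.03,0,0.38],[-0.03,0,0.38],[-0.03,0.08,0.38],[-0.03,0.16,0.38],[-0.03,0.24,0.38],[-0.03,0.32,0.38]]' --delta_rot '[[0,0,0],[0,0,0],[0,0,0],[0,0,0],[0,0,0],[0,0,0],[0,0,0]]'

```text
time: 18.08
tool_pos: [447.6, 162.3, 76.4]
tcp_rot: [3.141, 0.0, 1.838]
contact_force: [-0.7, -0.6, 1.7]
grip_width: 0.4
finger_force: 0.7
```

Emit:
send_rows --offset '[[0,0.06,0],[0,0.12,0],[0,0.18,0]]' --delta_rot '[[0,0,0],[0,0,0],[0,0,0]]'

```text
time: 18.45
tool_pos: [467.5, 167.7, 75.8]
tcp_rot: [-3.141, 0.0, 1.837]
contact_force: [-1.4, -0.6, -0.4]
grip_width: 0.5
finger_force: 0.6
```

```bash
python3 go.py -40 145 78
```

```text
t 18.45 rot [-3.1408  0.      1.8374] F [-1.4172 -0.5619 -0.3979] fix pos [-52.5036 141.9658  75.8286] q [ 0.1901  0.4724  1.7971 -0.0001  0.873  -0.0765]
off [ 0.0256  0.1041 -0.0182] rot [-0.0001  0.     -0.0004] world [478.795  173.9715  78.    ]
```

Emit:
send_rows --offset '[[0,0.035,0],[0,0.07,0],[0,0.09,0],[0,0.1,0]]' --delta_rot '[[0,0,0],[0,0,0],[0,0,0],[0,0,0]]'

```text
time: 18.95
tool_pos: [471.6, 168.9, 75.5]
tcp_rot: [-3.125, 0.0, 1.838]
contact_force: [-26.5, -10.1, 20.5]
grip_width: 0.5
finger_force: 14.9
```

Emit:
send_rows --offset '[[0,0.015,0],[0,0.03,0],[0,0.04,0]]' --delta_rot '[[0,0,0],[0,0,0],[0,0,0]]'

```text
time: 19.32
tool_pos: [471.9, 169.1, 75.4]
tcp_rot: [-3.115, 0.0, 1.839]
contact_force: [-40.4, -15.2, 34.5]
grip_width: 0.3
finger_force: 23.1
```

Emit:
send_rows --offset '[[0,0.015,0],[0,0.03,0]]' --delta_rot '[[0,0,0],[0,0,0]]'

```text
time: 19.58
tool_pos: [472.1, 169.1, 75.4]
tcp_rot: [-3.108, 0.0, 1.839]
contact_force: [-51.3, -20.0, 44.6]
grip_width: 0.3
finger_force: 29.9
```

Emit:
send_rows --offset '[[0,-0.15,0],[0,-0.4,0],[0,-0.5,-0.3],[0,-0.6,-0.6],[0,-0.8,-0.8],[0,-0.9,-0.9]]' --delta_rot '[[0,0,0],[0,0,0],[0,0,0],[0,0,0],[0,0,0],[0,0,0]]'

```text
time: 20.32
tool_pos: [382.8, 144.5, 185.4]
tcp_rot: [3.139, 0.0, 1.837]
contact_force: [1.0, 0.6, 0.4]
grip_width: 0.5
finger_force: 0.0
```

```bash
python3 go.py -112 145 78;python3 - <<'E'
from h import *
snap("side","side6")
u=finder.pinpoint("clamp_tip","side")[:1];print(u,finder.pinpoint("gauge_tip","side")[:1])
p=np.load("p.npy"); Rf=R.from_euler("z",p[2]).as_matrix()
if u: print(Rf.T@(atz("side",np.array(u[0]["uv"])-p[9:11],93)-[p[0],p[1],0]))
a=cv2.imread("pics/side6.png")[240:340,300:430]
cv2.imwrite("pics/c6.png",cv2.resize(a,None,fx=6,fy=6,interpolation=cv2.INTER_CUBIC))
E
```

```text
t 20.325 rot [3.1391 0.0003 1.8373] F [0.9707 0.5622 0.3508] fix pos [-140.3519  142.1558  185.3858] q [ 0.1733  0.1728  1.8829 -0.0001  1.0833 -0.0932]
off [0.0246 0.234  0.8955] rot [ 0.0004  0.     -0.0004] world [409.3887 154.8204  78.    ]
[{'uv': [363.6, 300.7], 'confidence': 0.68}] [{'uv': [341.3, 298.1], 'confidence': 0.94}]
[-24.23818692 141.25110695  93.        ]
```

View pics/c6.png

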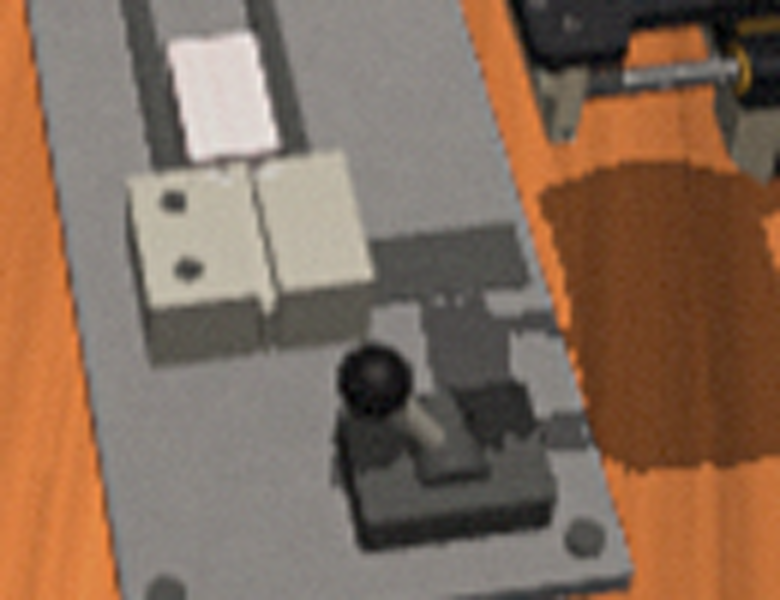

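```bash
python3 -c "
from plant import ticket
print(ticket.close_job())"
```

```text
the job is handed in; nothing more can be done
None
```

I handed the job in at about 20 s of the 67 s, and every step looked done; the hand-in returned no verdict. By touch reference and camera, the blade tip is level with the jaws' far end to about 1 mm. The jaw is closed on the blade with about 10 N of total push, the clamp lever is swung to its end stop, and the arm is clear.

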